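Load the finishing turntable and hold its index plunger out

ROBOT

A 7-joint arm with a two-finger parallel gripper is mounted at the origin on the work surface. World frame = base frame: x ahead of the robot, y to its left, z up, the work surface at z = 0. Lengths are in m, angles in rad, forces in N, time in s.
With the tool pointing down it reaches from about 0.4 to 0.875 m from the base axis. Payload 19.3 kg.
Tool frame: the origin (TCP) lies at the very end of the fingers, on their centre line; the grasp point (between the pads) lies bot.tcp_to_grasp behind it (bot.tcp_to_grasp is the distance from the TCP to the grasp point, in m); z points along the fingers, y is the direction in which the jaws open and shut (so a half turn about z gives the same grasp; the last joint's range is limited). The gripper opens to 85 mm and grips with 20 to 120 N. Pads are 22 mm wide; open, the fingers measure 114 mm over their backs; the gripper's body (76 mm by 85 mm) begins 54 mm behind the grasp point. The pads swing forward as they close: fully open they stand 13 mm farther back than shut.
Start: joints at [1.202, 0.521, -0.036, 1.599, 0.021, 1.021, -0.113], TCP at [0.184, -0.597, 0.231] pointing down, gripper open.
Joint ranges: [-2.91, 2.91], [-0.3, 2.13], [-1.5, 1.42], [0.17, 2.43], [-1.26, 4.41], [0.16, 1.93], [-2.52, 2.52]. Speed limits (rad/s): [1.89, 1.89, 2.39, 2.39, 3.01, 3.01, 3.01].

INTERFACE

Orientations are given as [roll, pitch, yaw] about the fixed x, y, z axes, in that order (R = Rz(yaw) Ry(pitch) Rx(roll)).
In Python, from workcell import bot gives the robot as it stands.
- The arm moves only by the tool servo_tool, never from a script. Its argument "targets" is a list of rows, each a list of 2 entries, a list of its own where there are three numbers: the shift along the tool's x, y, z in units of 0.05 m (1.0 is 0.05 m), then the turn about the tool's z in units of 5 degrees (1.0 is 5 degrees). A call has 1 to 12 rows; each row shifts and turns the commanded pose from where the row before left it, along the tool's axes as they then stand; what a row does not reach is not made up. A row lasts 1/8 s, in which the tool goes at most 62.5 mm and 10.7 degrees, less where a joint would pass 70% of its speed; a pose out of reach is approached as far as the arm can. A call with a number of a shift or a turn outside -1 to 1 is refused whole. A call with a gripper value outside its range is refused whole. "gripper" is the opening, from -1 (shut) to 1 (fully open), so that 0 is half open, set as the call begins (left out, the last holds). The fingers move at their own pace and stop on an object; "newtons" is the grip in N (left out, the last holds). Time passes only in rows, so rows that do not move let the fingers close. It gives the time, the measured TCP pose, the force and the opening at its end, in the units of the state.
- bot.observe(): the state, without advancing time (a new reading comes with each control period).
- bot.grab_frame(name): name is "scene" or "side" or "wrist"; returns the picture (420x560x3 uint8, blue, green, red); there is no depth.
- bot.get_calibration(name): a dict with "fx", "fy", "cx", "cy" (pixels), "pose" (4x4, takes a point from camera to world coordinates). Camera axes: x right, y up, looking along -z (the intrinsics and any distortion apply to the point x, -y, -z); pixel columns grow to the right and rows downward; lengths in m; the calibration is good to about 2 mm. A picture is of the moment at which its call begins: read the wrist's pose just before it. get_calibration takes no time and is no camera call; for the wrist camera it gives the pose at the moment of the call.
- bot.job_done(): hands the job in, once; it reports no verdict.
The state is a dict: "clock": time; "qpos": joint angles; "qd": joint speeds; "joint_efforts": joint torques, N m; "position": TCP position; "tool_rot": TCP orientation; "force": force on the tool from outside, world axes, zero at the start; "moment": the same for the moment, N m; "grip_width": finger opening in m.
Only numpy, scipy, OpenCV 4.12 (cv2) and the standard library are available. Lean on these libraries where they do the work, as an engineer would, in place of code of your own. Each camera call takes 0.05 s, during which the arm holds its last target.

TASK

Make the turntable ready for edge-staining: set the round wooden blank down in the centre of the turntable's plate and then set the steel weight centred on top of the blank, lowering each one rather than dropping it. Then take the black knob of the index plunger, pull it straight up all the way to its stop so that the pin is clear of its hole, and finish while still holding it up there: do not let go at the end. Leave the jar, the brush and the carton where they are.

Things in the scene. Friction and masses are not known exactly. Their poses are not given: they have to be found in the camera images.
- blank_center (a point): Centre (half-way up) of the loose wooden blank: a plain dark-brown wooden disc, 60 mm across and 18 mm thick, about 45 g, lying flat on the table. z axis = its upright axis.
- weight_center (a point): Centre (half-way up) of the loose steel weight: a plain bare-steel disc, 44 mm across and 20 mm thick, about 240 g, lying flat on the table. z axis = its upright axis.
- plate_centre (a point): Centre of the top face of the turntable's round aluminium plate, 230 mm across, level, always 45 mm above the table; thin engraved rings (120 mm and 64 mm across) and a 12 mm dark dot mark the centre. Plate and turntable are fixed here. x axis points to the index plunger, z up.
- seat_hole (a point): Mouth of the seat hole in the plate's rim under the plunger, flush with the plate's top face, 100 mm from the plate's centre along x. The plunger's steel pin (9 mm thick) comes down into it out of a grey arm, 36 mm wide, top face 83 mm above the table, reaching in over the rim to 84 mm from the plate's centre from a grey post 126 to 150 mm from it.
- knob (a point): Centre of the plunger's knob: an upright black plastic cylinder, 28 mm across and 32 mm tall, standing on the arm straight above the seat hole; as found its centre is 100 mm above the table (underside 84 mm, top 116 mm). All sides are free to grip. It moves straight up with the plunger.
- plunger (a joint): How far the index plunger is pulled up, in m: 0 = pin seated 12 mm deep in its hole, 0.012 = tip level with the plate's top, 0.022 = at the stop, pin tip 10 mm clear of the hole. A spring pulls it back down with about 6 N when seated and 11 N at the stop; let go, it snaps back.
- jar_centre (a point): Bystander: closed amber glass jar with a black cap, 62 mm across and 85 mm tall, standing; this point is half-way up.
- brush_grip (a point): Bystander: a brush with a handle lying on the table; this point is on its handle.
- carton_centre (a point): Bystander: plain cardboard carton, 100 x 70 x 55 mm tall; this point is its centre.

How it is judged:
On the way, in this order (a step that is already met when the one before it is completed fails the run):
1. the wooden blank lies flat and released on the middle of the plate (horizontal distance between blank_center and plate_centre below 0.008 m and z of blank_center in the frame of plate_centre between 0.006 and 0.012 m and angle between blank_center's own z axis and vertical below 0.08 rad and linear speed of blank below 0.02 m/s and contact force between blank and the fingers below 0.1 N), for 0.2 s.
2. the steel weight lies flat and released on the middle of the blank (all of step 1 and horizontal distance between weight_center and plate_centre below 0.008 m and z of weight_center in the frame of plate_centre between 0.025 and 0.031 m and angle between weight_center's own z axis and vertical below 0.08 rad and linear speed of weight below 0.02 m/s and contact force between weight and the fingers below 0.1 N), for 0.2 s.
At the end, for the whole second after the job is handed in: The blank lies flat on the plate and the weight flat on the blank, both untouched, at rest and within 8 mm of the plate's centre; the plunger is pulled up at least 18 of its 22 mm and is held there by the gripper's fingers, with nothing else propping it, through the last second (all of step 2 and value of joint plunger above 0.018 m and contact force between plunger and the fingers above 4 N and contact force between plunger and weight below 0.1 N and contact force between plunger and blank below 0.1 N and contact force between plunger and jar below 0.1 N and contact force between plunger and brush below 0.1 N and contact force between plunger and carton below 0.1 N); the arm keeps its last pose, push and grip.
It fails at once if the jar is moved by more than 30 mm (distance of jar_centre from where it was at the start of the episode above 0.03 m).
It fails at once if the brush is moved by more than 30 mm (distance of brush_grip from where it was at the start of the episode above 0.03 m).
It fails at once if the carton is moved by more than 30 mm (distance of carton_centre from where it was at the start of the episode above 0.03 m).
It fails at once if the blank is dropped or thrown (let go and falling from more than about 2 cm) (contact force between blank and the fingers below 0.05 N and linear speed of blank above 0.6 m/s).
It fails at once if the weight is dropped or thrown (let go and falling from more than about 2 cm) (contact force between weight and the fingers below 0.05 N and linear speed of weight above 0.6 m/s).
It also fails if it takes over 70 s, if anything falls off the work surface, if the arm or the gripper's body presses on something with over 40 N, if the wrist force passes 120 N, or if a joint passes its speed limit or range.

## Working session

There is one attempt and no reset: what is moved stays moved. The work goes in short steps, Python scripts to look and compute and a tool call to move; the robot and the scene stay as the last step left them, time stands still between calls to the robot, and variables do not carry over. Pictures are saved under pics/ and viewed, and the job is handed in when it is done.

Besides the shell and the picture viewer there is one more tool, called after "Emit:" as name([rows], argument=value, ...), one row to a line, values as JSON. servo_tool: Moves the arm, as the interface text tells. Its arguments: {"type":"object","properties":{"targets":{"type":"array","items":{"type":"array"}},"gripper":{"type":"number"},"newtons":{"type":"number"}},"required":["targets"]}

```bash
mkdir -p pics; ls; python3 - <<'E'
from workcell import bot
import cv2
print(bot.observe(), bot.tcp_to_grasp)
for n in ["scene","side","wrist"]:
    c=bot.get_calibration(n); print(n,c)
    cv2.imwrite(f"pics/{n}0.png",bot.grab_frame(n))
E
```

```text
pics
{'clock': 0.0, 'qpos': array([ 1.20177538,  0.52201307, -0.03630614,  1.60000312,  0.02119075,
        1.02108929, -0.11280704]), 'qd': array([-0.00173576, -0.00100046, -0.00066289,  0.0003992 , -0.00172533,
       -0.00151228,  0.0010507 ]), 'joint_efforts': array([-6.21059407e-04, -9.27096605e+01,  1.97999641e+00, -3.69925153e+01,
        1.78013777e-02,  8.31759913e-03,  4.79518931e-06]), 'position': array([ 0.18385304, -0.59699682,  0.2307283 ]), 'tool_rot': array([-3.14046753e+00,  8.29956560e-05,  2.98780618e-01]), 'force': array([ 0.62768847, -0.0881717 , -0.46818185]), 'moment': array([-0.04383245, -0.02548501, -0.01338019]), 'grip_width': 0.0852113598088978} 0.0187
scene {'fx': 478.27667747412926, 'fy': 478.27667747412926, 'cx': 279.00655104818173, 'cy': 208.56565365561949, 'pose': array([[ 0.22509962, -0.78446544,  0.577879  ,  1.22307068],
       [ 0.97428367,  0.17509218, -0.14182402, -0.14004317],
       [ 0.01007395,  0.59494261,  0.80370505,  0.97053559],
       [ 0.        ,  0.        ,  0.        ,  1.        ]])}
side {'fx': 379.4284253186797, 'fy': 379.4284253186797, 'cx': 280.5976595664505, 'cy': 211.0327629120624, 'pose': array([[-0.9960196 ,  0.02879803, -0.08435424,  0.4996892 ],
       [-0.08737939, -0.50234125,  0.86024306,  0.94115528],
       [-0.01760131,  0.86418976,  0.50285808,  0.63762755],
       [ 0.        ,  0.        ,  0.        ,  1.        ]])}
wrist {'fx': 361.2727034588707, 'fy': 361.2727034588707, 'cx': 275.5883662620095, 'cy': 206.79336548572928, 'pose': array([[ 0.29571929,  0.90714035,  0.29941023,  0.26014531],
       [-0.95527387,  0.28127587,  0.0913002 , -0.57383534],
       [-0.00139477, -0.313018  ,  0.94974617,  0.37283337],
       [ 0.        ,  0.        ,  0.        ,  1.        ]])}
```

View pics/scene0.png

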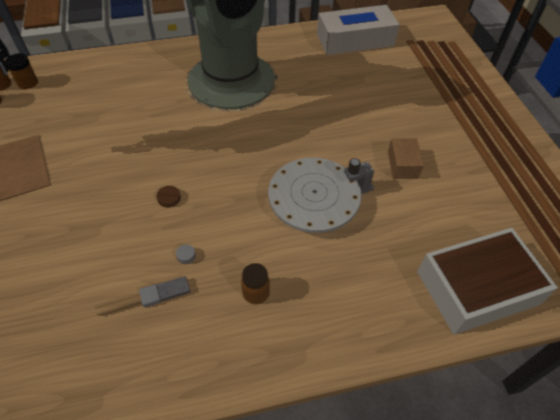

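View pics/side0.png

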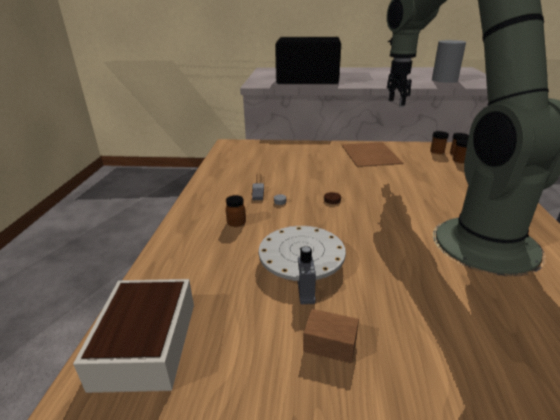

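View pics/wrist0.png

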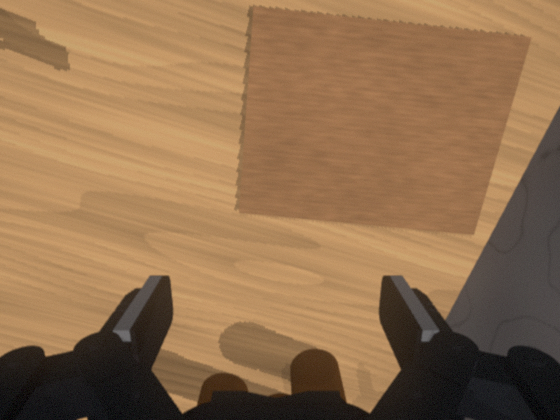

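The scene camera shows the blank at about (168,196), weight (186,254), plate centre (315,191), knob (354,165), jar (256,283), brush (150,295) and carton (405,158). Next I'll enlarge these areas to refine the positions.

```bash
cat > h.py <<'E'
import numpy as np, cv2
from workcell import bot
def ray(c,u,v,z):
    P=c["pose"]; d=np.array([(u-c["cx"])/c["fx"],-(v-c["cy"])/c["fy"],-1.0])
    d=P[:3,:3]@d; o=P[:3,3]; return o+d*(z-o[2])/d[2]
def proj(c,p):
    P=c["pose"]; q=P[:3,:3].T@(np.asarray(p)-P[:3,3])
    return np.array([c["cx"]+c["fx"]*q[0]/-q[2], c["cy"]-c["fy"]*q[1]/-q[2]])
def circ(c,p,r,n=60):
    return np.array([proj(c,[p[0]+r*np.cos(a),p[1]+r*np.sin(a),p[2]]) for a in np.linspace(0,2*np.pi,n)])
E
python3 - <<'E'
from h import *
for n,pts in {"scene":dict(blank=(168,194,.018),weight=(186,250,.02),plate=(315,191,.045),knob=(354,161,.116),jar=(255,273,.085),brush=(120,306,.01),carton=(405,148,.055)),
 "side":dict(blank=(332,197,.018),weight=(280,199,.02),plate=(302,249,.045),knob=(306,252,.116),jar=(235,202,.085))}.items():
    c=bot.get_calibration(n)
    for k,(u,v,z) in pts.items(): print(n,k,ray(c,u,v,z).round(4))
a=cv2.imread("pics/scene0.png"); b=cv2.imread("pics/side0.png")
def cr(im,x,y,w,h,s): return cv2.resize(im[y:y+h,x:x+w],None,fx=s,fy=s,interpolation=cv2.INTER_NEAREST)
A=cr(a,150,175,55,95,6); B=cr(a,260,145,120,95,4)
cv2.imwrite("pics/c1.png",A);cv2.imwrite("pics/c2.png",B)
cv2.imwrite("pics/c3.png",cr(b,220,170,140,140,4))
E
```

```text
scene blank [ 0.4324 -0.2355  0.018 ]
scene weight [ 0.6091 -0.2097  0.02  ]
scene plate [0.5243 0.1225 0.045 ]
scene knob [0.5093 0.2188 0.116 ]
scene jar [ 0.7389 -0.0706  0.085 ]
scene brush [ 0.713  -0.3654  0.01  ]
scene carton [0.4435 0.3906 0.055 ]
side blank [ 0.4349 -0.2249  0.018 ]
side weight [ 0.6125 -0.1969  0.02  ]
side plate [0.5251 0.1231 0.045 ]
side knob [0.5124 0.2322 0.116 ]
side jar [ 0.7353 -0.0506  0.085 ]
```

View pics/c1.png

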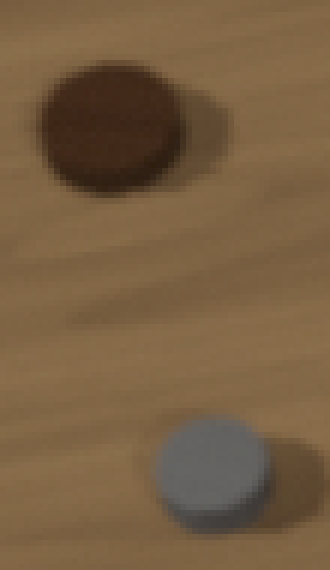

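View pics/c2.png

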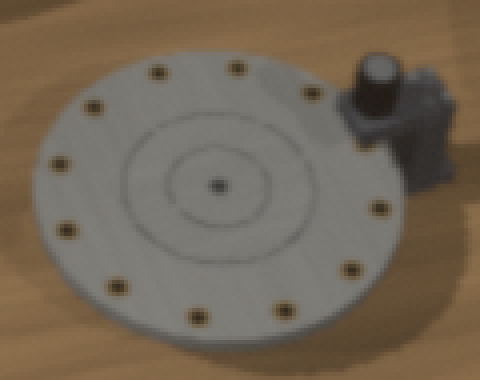

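View pics/c3.png

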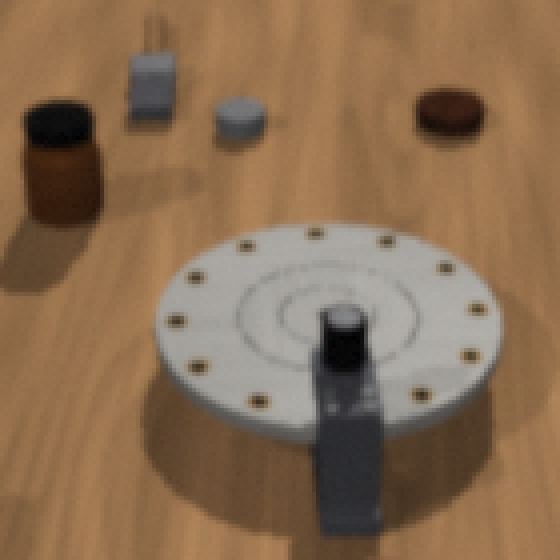

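Emit:
servo_tool([
  [[0.58,-0.46,0],0],
  [[0.58,-0.46,0],0],
  [[0.58,-0.46,0],0],
  [[0.58,-0.46,0],0],
  [[0.58,-0.46,0],0],
  [[0.58,-0.46,0],0],
  [[0.58,-0.46,0],0],
  [[0.58,-0.46,0],0],
  [[0.58,-0.46,0],0],
  [[0.58,-0.46,0],0],
  [[0.58,-0.46,0],0],
  [[0.58,-0.46,0],0],
], gripper=1, newtons=40)

```text
clock: 1.65
position: [0.4358, -0.23, 0.2312]
tool_rot: [-3.141, 0.0, 0.299]
force: [0.1, -0.2, -0.0]
grip_width: 0.0851
```

Emit:
servo_tool([
  [[0,0,0],-1],
  [[0,0,0],-1],
  [[0,0,0],-1],
  [[0,0,0],-1],
  [[0,0,0],-1],
  [[0,0,0],-1],
  [[0,0,0],-1],
  [[0,0,0],-1],
  [[0,0,0],0],
  [[0,0,0],0],
])

```text
clock: 2.9
position: [0.4353, -0.2311, 0.2313]
tool_rot: [-3.141, -0.0, 0.995]
force: [-0.1, 0.7, 0.0]
grip_width: 0.0852
```

```bash
python3 - <<'E'
from h import *
c=bot.get_calibration("wrist"); im=bot.grab_frame("wrist"); s=bot.observe()
print(s["position"],s["tool_rot"],s["force"])
np.save("pics/w1.npy",c["pose"]); cv2.imwrite("pics/w1.png",im)
c=bot.get_calibration("scene")
for u,v in [(188,285),(180,280),(190,292)]: print(ray(c,u,v,.02).round(3))
E
```

```text
[ 0.43525566 -0.23113114  0.23126813] [-3.14149196e+00  5.96313374e-06  9.95070330e-01] [ 0.36072347  0.11677952 -0.36161487]
[ 0.7   -0.216  0.02 ]
[ 0.684 -0.231  0.02 ]
[ 0.718 -0.213  0.02 ]
```

View pics/w1.png

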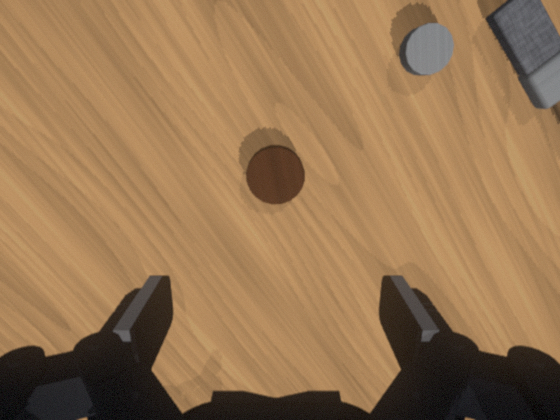

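The wrist view shows the blank at about (275,174), the weight at (428,49), and the brush head at top right (525,50). I'll segment these.

```bash
cat >> h.py <<'E'
from scipy.optimize import least_squares
def fitdisc(c,mask,r,z0,z1,p0):
    # match silhouette (hull of top & bottom circles) to mask contour
    cs,_=cv2.findContours(mask,cv2.RETR_EXTERNAL,cv2.CHAIN_APPROX_NONE)
    k=max(cs,key=cv2.contourArea); hull=cv2.convexHull(k)
    m=np.zeros_like(mask); cv2.drawContours(m,[hull],-1,255,-1)
    M=cv2.moments(m,True); t=np.array([M['m10'],M['m01']])/M['m00']
    def f(p):
        P=np.vstack([circ(c,[p[0],p[1],z],r) for z in (z0,z1)]).astype(np.float32)
        h=cv2.convexHull(P); M=cv2.moments(h); f.a=M['m00']
        return np.array([M['m10'],M['m01']])/M['m00']-t
    s=least_squares(f,p0); return s.x,t,M['m00'],f.a
E
python3 - <<'E'
from h import *
im=cv2.imread("pics/w1.png"); c=bot.get_calibration("wrist"); c["pose"]=np.load("pics/w1.npy")
hsv=cv2.cvtColor(im,cv2.COLOR_BGR2HSV)
for n,p in dict(blank=(275,174),weight=(428,49),shadow=(262,135),table=(350,200)).items(): print(n,im[p[1],p[0]],hsv[p[1],p[0]])
g=np.zeros(im.shape[:2],np.uint8)
mb=(im[:,:,2]<95).astype(np.uint8)*255; b=g.copy(); b[130:220,225:325]=mb[130:220,225:325]
ms=(hsv[:,:,1]<60).astype(np.uint8)*255; w=g.copy(); w[10:90,385:470]=ms[10:90,385:470]
print(fitdisc(c,b,.03,0,.018,[.43,-.23])); print(fitdisc(c,w,.022,0,.02,[.61,-.2]))
cv2.imwrite("pics/m1.png",np.hstack([b,w]))
E
```

```text
blank [36 55 83] [ 12 144  83]
weight [139 138 136] [100   6 139]
shadow [ 69 100 130] [ 15 120 130]
table [ 95 138 177] [ 16 118 177]
(array([ 0.43215988, -0.23392762]), array([274.85844058, 173.59538229]), 2642.0, 2846.5783633090323)
(array([ 0.61299482, -0.21132023]), array([426.52273751,  48.97478613]), 2221.0, 2372.1484760788153)
```

Emit:
servo_tool([
  [[-0.08,-0.02,0.5],0],
  [[0,0,0.6],0],
  [[0,0,0.7],0],
  [[0,0,0.7],0],
  [[0,0,0.7],0],
  [[0,0,0.5],0],
  [[0,0,0.3],0],
  [[0,0,0.25],0],
  [[0,0,0.2],0],
  [[0,0,0.1],0],
  [[0,0,0],0],
])

```text
clock: 4.32
position: [0.4323, -0.2339, 0.0038]
tool_rot: [-3.142, 0.0, 0.997]
force: [-0.2, -0.0, -0.6]
grip_width: 0.0853
```

```bash
python3 - <<'E'
from h import *
im=bot.grab_frame("wrist"); s=bot.observe()
print(s["position"],s["tool_rot"],s["force"])
cv2.imwrite("pics/w2.png",im)
E
```

```text
[ 0.432435   -0.2339812   0.00401835] [ 3.14130260e+00 -3.19617477e-05  9.96824951e-01] [-0.4064539   0.96861754 -1.06443592]
```

View pics/w2.png

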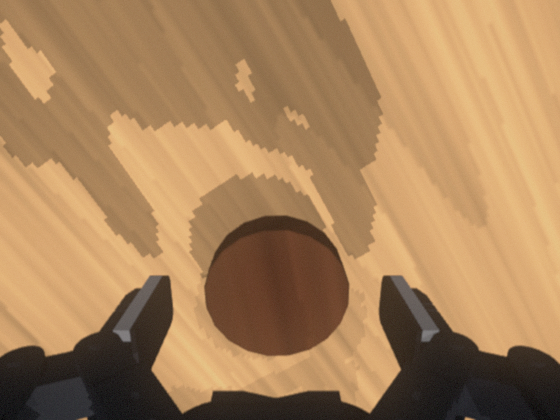

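The blank is centred between the open fingers, its top at about (277,285). I'll go 3 mm lower and close.

Emit:
servo_tool([
  [[0,0,0.06],0],
  [[0,0,0],0],
  [[0,0,0],0],
  [[0,0,0],0],
  [[0,0,0],0],
  [[0,0,0],0],
  [[0,0,0],0],
], gripper=-1, newtons=40)

```text
clock: 5.25
position: [0.4323, -0.234, 0.001]
tool_rot: [3.141, 0.0, 0.997]
force: [-1.1, 0.4, 5.8]
grip_width: 0.0585
```

Emit:
servo_tool([
  [[0,0,-0.1],0],
  [[0,0,-0.4],0],
  [[0,0,-0.6],0],
  [[0,0,-0.8],0],
  [[0,0,-0.6],0],
  [[0,0,-0.3],0],
  [[0,0,0],0],
])

```text
clock: 6.12
position: [0.4325, -0.2342, 0.1412]
tool_rot: [3.14, -0.0, 0.997]
force: [0.3, -0.5, -0.4]
grip_width: 0.0583
```

```bash
python3 - <<'E'
from h import *
c=bot.get_calibration("wrist");im=bot.grab_frame("wrist"); s=bot.observe()
print(s["position"],s["tool_rot"],s["force"],s["grip_width"])
t=s["position"]
for z in (0,-.0187): print(proj(c,t-[0,0,z]))
# expected blank silhouettes if centred on TCP
P=np.vstack([circ(c,[t[0],t[1],t[2]+dz],.03) for dz in (.0,.018)])
o=im.copy(); 
for p in P: cv2.circle(o,tuple(int(round(v)) for v in p),1,(0,255,0),-1)
cv2.imwrite("pics/w3.png",np.hstack([im])); cv2.imwrite("pics/w3o.png",o); np.save("pics/w3.npy",c["pose"])
E
```

```text
[ 0.4320838  -0.23393375  0.1403456 ] [-3.14138420e+00  1.22747274e-04  9.96762593e-01] [-0.23666573  0.42593606 -1.56724744] 0.058301936348283956
[275.09922279 276.81174197]
[275.09282778 300.29555156]
```

View pics/w3o.png

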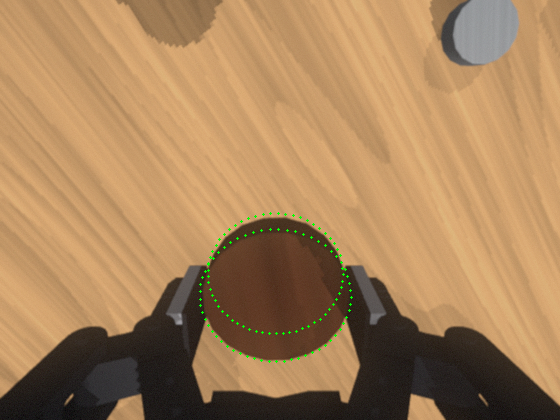

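The blank is held, centred between the pads to within 1–2 mm. I'll move to just short of the plate to measure its centre with the wrist camera.

Emit:
servo_tool([
  [[0.3,-0.1,-0.12],0],
  [[0.5,-0.25,-0.12],0],
  [[0.6,-0.25,-0.12],0],
  [[0.6,-0.3,-0.12],0],
  [[0.6,-0.3,-0.12],0],
  [[0.6,-0.3,-0.12],0],
  [[0.6,-0.3,-0.12],0],
  [[0.5,-0.25,-0.12],0],
  [[0.4,-0.2,-0.12],0],
  [[0.3,-0.1,-0.12],0],
  [[0,0,0],0],
  [[0,0,0],0],
])

```text
clock: 7.68
position: [0.4691, 0.0392, 0.2004]
tool_rot: [-3.141, 0.001, 0.996]
force: [0.4, 0.6, -0.9]
grip_width: 0.0585
```

```bash
python3 - <<'E'
from h import *
c=bot.get_calibration("wrist");im=bot.grab_frame("wrist"); s=bot.observe()
print(s["position"],s["tool_rot"],s["force"],s["grip_width"])
cv2.imwrite("pics/w4.png",im); np.save("pics/w4.npy",c["pose"])
print(proj(c,[.5243,.1225,.045]))
E
```

```text
[0.46906471 0.03901658 0.20043382] [-3.14114363e+00  7.22707019e-04  9.95905938e-01] [ 0.38601899 -0.12832995  0.1097202 ] 0.05843758219547415
[277.64010289  59.95326621]
```

View pics/w4.png

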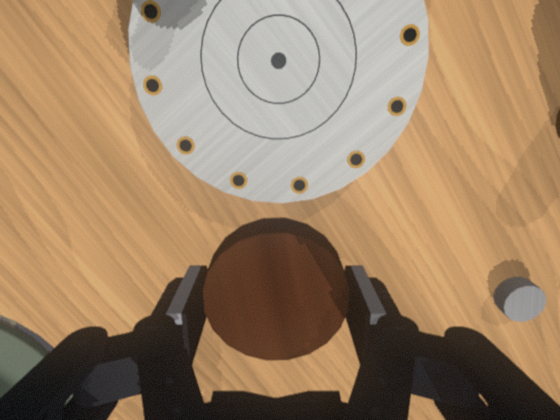

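```bash
python3 - <<'E'
from h import *
im=cv2.imread("pics/w4.png"); c=bot.get_calibration("wrist"); c["pose"]=np.load("pics/w4.npy")
g=cv2.cvtColor(im,cv2.COLOR_BGR2GRAY)
sub=(g[50:72,268:290]<110).astype(np.uint8); M=cv2.moments(sub,True); u=268+M['m10']/M['m00'];v=50+M['m01']/M['m00']
print(u,v,ray(c,u,v,.045))
col=im[200:380,272:280].mean(1); 
d=np.abs(np.diff(col[:,2])); print([(i+200,d[i].round(0)) for i in np.argsort(-d)[:8]])
t=np.array([.46907,.03902,.20043]); a=.9959; ex=np.array([np.cos(a),np.sin(a),0])
for off in (-.003,-.001,.0,.002):
  for b in (-.001,):
    print(off,[round(proj(c,t+ex*(off+s*.03)+[0,0,b+h])[1],1) for s,h in ((1,0),(1,.018),(-1,.018))])
E
```

```text
278.26627218934914 60.22485207100592 [0.52459801 0.12207823 0.045     ]
[(np.int64(217), np.float64(46.0)), (np.int64(359), np.float64(44.0)), (np.int64(216), np.float64(34.0)), (np.int64(360), np.float64(29.0)), (np.int64(218), np.float64(28.0)), (np.int64(358), np.float64(15.0)), (np.int64(232), np.float64(11.0)), (np.int64(361), np.float64(8.0))]
-0.003 [np.float64(220.0), np.float64(236.7), np.float64(366.6)]
-0.001 [np.float64(215.5), np.float64(231.8), np.float64(362.8)]
0.0 [np.float64(213.3), np.float64(229.3), np.float64(360.9)]
0.002 [np.float64(208.8), np.float64(224.2), np.float64(357.0)]
```

Emit:
servo_tool([
  [[0.3,0,0],0],
  [[0.5,0.03,0],0],
  [[0.5,0,0.1],0],
  [[0.5,0,0.3],0],
  [[0.22,0,0.5],0],
  [[0,0,0.6],0],
  [[0,0,0.6],0],
  [[0,0,0.4],0],
  [[0,0,0.3],0],
  [[0,0,0.15],0],
  [[0,0,0.05],0],
  [[0,0,0],0],
])

```text
clock: 9.22
position: [0.5257, 0.1239, 0.0511]
tool_rot: [3.141, -0.0, 0.997]
force: [-0.3, -0.7, -0.7]
grip_width: 0.0585
```

```bash
python3 - <<'E'
from h import *
im=bot.grab_frame("side");s=bot.observe()
print(s["position"],s["tool_rot"],s["force"],s["grip_width"])
cv2.imwrite("pics/s5.png",cv2.resize(im[150:300,200:400],None,fx=4,fy=4))
E
```

```text
[0.52582591 0.12389132 0.05132384] [ 3.14098459e+00 -6.51693764e-04  9.96766876e-01] [0.2197908  0.27233117 0.08918378] 0.058455074057616636
```

View pics/s5.png

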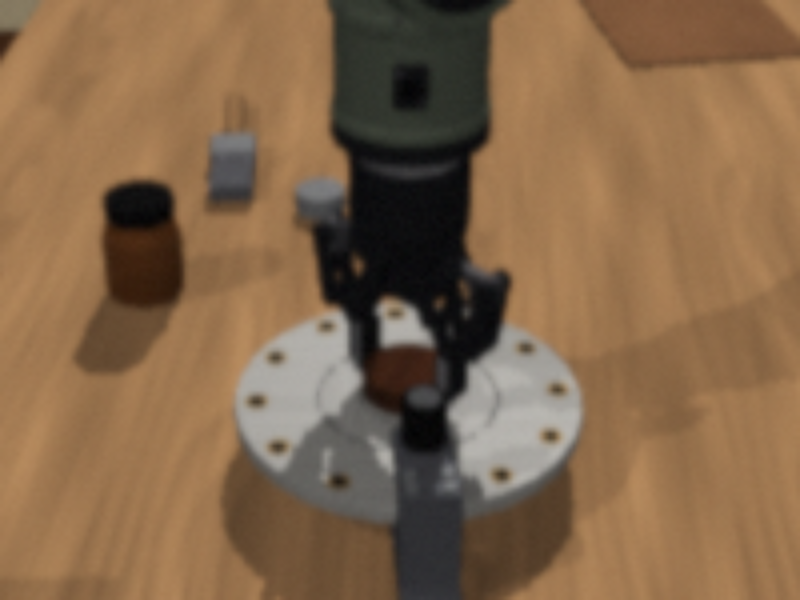

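Emit:
servo_tool([
  [[-0.02,0,0.04],0],
  [[0,0,0.03],0],
  [[0,0,0.01],0],
  [[0,0,0],0],
])

```text
clock: 9.78
position: [0.5249, 0.123, 0.0468]
tool_rot: [-3.142, -0.0, 0.997]
force: [-0.0, -0.2, -1.1]
grip_width: 0.0581
```

Emit:
servo_tool([
  [[0,0,0.02],0],
  [[0,0,0.01],0],
  [[0,0,0],0],
])

```text
clock: 10.15
position: [0.525, 0.123, 0.046]
tool_rot: [3.141, -0.0, 0.997]
force: [-4.0, -2.0, 16.4]
grip_width: 0.0582
```

Contact is made, with 16 N upward. I'll release and rise gently.

Emit:
servo_tool([
  [[0,0,0],0],
  [[0,0,0],0],
  [[0,0,0],0],
  [[0,0,0],0],
  [[0,0,0],0],
  [[0,0,-0.1],0],
  [[0,0,-0.4],0],
  [[0,0,-0.6],0],
  [[0,0,-0.8],0],
  [[-0.5,0,-0.6],0],
  [[-0.5,0,-0.3],0],
  [[0,0,0],0],
], gripper=1)

```text
clock: 11.65
position: [0.4978, 0.0796, 0.1867]
tool_rot: [3.14, -0.001, 0.995]
force: [0.7, 0.6, -0.2]
grip_width: 0.0853
```

```bash
python3 - <<'E'
from h import *
c=bot.get_calibration("wrist");im=bot.grab_frame("wrist"); s=bot.observe()
print(s["position"],s["tool_rot"],s["force"],s["grip_width"])
cv2.imwrite("pics/w6.png",im); np.save("pics/w6.npy",c["pose"])
E
```

```text
[0.49797846 0.08060573 0.18603047] [ 3.14043480e+00 -7.26374889e-04  9.95815478e-01] [-0.07506776  0.91145876 -0.97476314] 0.08595850603781818
```

View pics/w6.png

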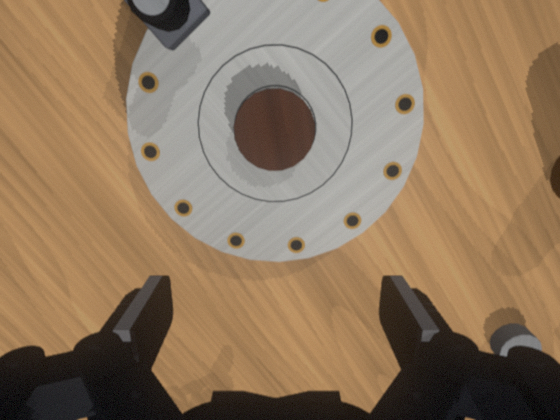

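```bash
python3 - <<'E'
from h import *
im=cv2.imread("pics/w6.png"); c=bot.get_calibration("wrist"); c["pose"]=np.load("pics/w6.npy")
g=np.zeros(im.shape[:2],np.uint8)
hsv=cv2.cvtColor(im,cv2.COLOR_BGR2HSV)
mb=((im[:,:,2]<120)&(hsv[:,:,1]>70)).astype(np.uint8)*255; g[75:185,220:330]=mb[75:185,220:330]
print(fitdisc(c,g,.03,.045,.063,[.52,.12]))
c=bot.get_calibration("scene"); print(ray(c,354.8,161.8,.116))
E
```

```text
(array([0.52418223, 0.12264086]), array([273.95800117, 129.04199883]), 5143.0, 5476.473921981407)
[0.51214602 0.21988206 0.116     ]
```

```bash
python3 - <<'E'
from h import *
c=bot.get_calibration("wrist"); c["pose"]=np.load("pics/w1.npy")
for p in [(488,18),(514,72),(545,108)]: print(ray(c,*p,.015).round(3))
s=bot.observe(); d=np.array([.613,-.2113])-s["position"][:2]; a=s["tool_rot"][2]
print(d, d@[np.cos(a),np.sin(a)], d@[np.sin(a),-np.cos(a)])
E
```

```text
[ 0.669 -0.217  0.015]
[ 0.672 -0.273  0.015]
[ 0.685 -0.32   0.015]
[ 0.11502154 -0.29190573] -0.1824172163137131 0.25527018753555153
```

Emit:
servo_tool([
  [[-0.2,0.3,0],0],
  [[-0.4,0.55,0],0],
  [[-0.45,0.6,0],0],
  [[-0.45,0.6,0],0],
  [[-0.45,0.6,0],0],
  [[-0.45,0.65,0],0],
  [[-0.45,0.65,0],0],
  [[-0.4,0.55,0],0],
  [[-0.25,0.4,0],0],
  [[-0.15,0.2,0],0],
  [[0,0,0],1],
  [[0,0,0],1],
])

```text
clock: 13.2
position: [0.6127, -0.2105, 0.1847]
tool_rot: [-3.141, 0.0, 0.82]
force: [-0.3, -0.3, -0.2]
grip_width: 0.0856
```

Emit:
servo_tool([
  [[0,0,0],1],
  [[0,0,0],1],
  [[0,0,0],1],
  [[0,0,0],1],
  [[0,0,0],1],
  [[0,0,0],1],
  [[0,0,0],1],
  [[0,0,0],1],
  [[0,0,0],1],
  [[0,0,0],0.4],
  [[0,0,0],0],
])

```text
clock: 14.58
position: [0.6128, -0.2104, 0.1851]
tool_rot: [-3.141, 0.0, 0.004]
force: [-0.4, 0.4, -0.8]
grip_width: 0.0852
```

```bash
python3 - <<'E'
from h import *
c=bot.get_calibration("wrist");im=bot.grab_frame("wrist"); s=bot.observe()
print(s["position"],s["tool_rot"],s["force"],s["grip_width"])
cv2.imwrite("pics/w7.png",im); np.save("pics/w7.npy",c["pose"])
w=np.zeros(im.shape[:2],np.uint8)
hsv=cv2.cvtColor(im,cv2.COLOR_BGR2HSV)
u,v=proj(c,[.613,-.2113,.01]).astype(int); print(u,v); R=45
w[v-R:v+R,u-R:u+R]=((hsv[:,:,1]<60)*255).astype(np.uint8)[v-R:v+R,u-R:u+R]
print(fitdisc(c,w,.022,0,.02,[.61,-.2]))
E
```

```text
[ 0.61283599 -0.21053339  0.18513883] [-3.14150347e+00  2.35548073e-04  3.88535790e-03] [ 0.13863476 -0.07263736  0.17534232] 0.0855707025342063
276 180
(array([ 0.61281516, -0.21164612]), array([276.59415911, 181.14451158]), 1986.0, 2086.633606576943)
```

View pics/w7.png

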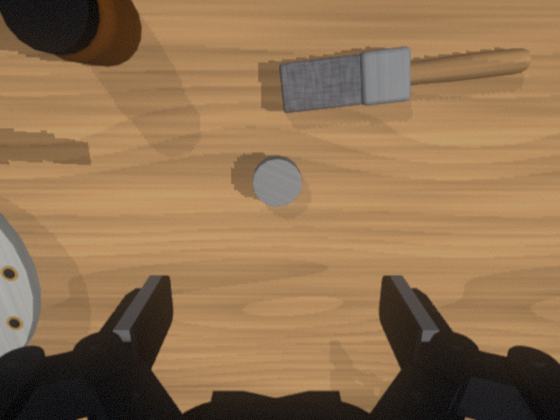

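The weight sits at (277,181), directly below the tool. The brush is at (345,80), clear of the jaws. Descending.

Emit:
servo_tool([
  [[0,0.02,0.3],0],
  [[0,0,0.5],0],
  [[0,0,0.6],0],
  [[0,0,0.7],0],
  [[0,0,0.6],0],
  [[0,0,0.4],0],
  [[0,0,0.25],0],
  [[0,0,0.15],0],
  [[0,0,0.1],0],
  [[0,0,0],0],
  [[0,0,0],0],
])

```text
clock: 16.0
position: [0.6131, -0.2118, 0.0059]
tool_rot: [3.141, -0.001, 0.002]
force: [0.7, -0.1, -0.8]
grip_width: 0.0852
```

Emit:
servo_tool([
  [[0,0,0.02],0],
  [[0,0,0],0],
  [[0,0,0],0],
  [[0,0,0],0],
  [[0,0,0],0],
  [[0,0,0],0],
  [[0,0,0],0],
  [[0,0,0],0],
], gripper=-1, newtons=60)

```text
clock: 17.0
position: [0.6129, -0.2117, 0.0048]
tool_rot: [3.142, -0.0, 0.002]
force: [-2.8, 2.0, 8.3]
grip_width: 0.0417
```

Emit:
servo_tool([
  [[0,0,-0.1],0],
  [[0,0,-0.3],0],
  [[0,0,-0.6],0],
  [[0,0,-0.8],0],
  [[0,0,-0.8],0],
  [[0,0,-0.6],0],
  [[0,0,-0.4],0],
  [[0,0,-0.2],0],
  [[0,0,0],0],
  [[0,0,0],0],
])

```text
clock: 18.25
position: [0.6124, -0.2116, 0.1935]
tool_rot: [-3.141, 0.001, 0.002]
force: [0.8, -0.2, -1.8]
grip_width: 0.0417
```

```bash
python3 - <<'E'
from h import *
c=bot.get_calibration("wrist");im=bot.grab_frame("wrist"); s=bot.observe()
t=s["position"];print(t,s["tool_rot"],s["force"],s["grip_width"])
cv2.imwrite("pics/w8.png",im)
for off in (-.003,-.001,.0,.001,.003): print(off,[round(proj(c,t+np.array([off+k*.022,0,h]))[1],1) for k,h in ((1,-.0048),(1,.0152),(-1,.0152))])
for z in (.0152,): print(proj(c,t+[0,0,z]))
a=s["tool_rot"][2]; d=np.array([.5244,.1223])-t[:2]
print(d@[np.cos(a),np.sin(a)], d@[np.sin(a),-np.cos(a)])
E
```

```text
[ 0.61241223 -0.21154938  0.19338471] [-3.14116403e+00  1.34350794e-03  2.13401005e-03] [-0.61638242 -0.03233847 -2.23998635] 0.041508625077590455
-0.003 [np.float64(233.5), np.float64(253.4), np.float64(347.6)]
-0.001 [np.float64(229.3), np.float64(248.7), np.float64(343.7)]
0.0 [np.float64(227.2), np.float64(246.3), np.float64(341.7)]
0.001 [np.float64(225.0), np.float64(243.9), np.float64(339.8)]
0.003 [np.float64(220.7), np.float64(239.1), np.float64(335.8)]
[274.50491252 296.30981524]
-0.08729959543636936 -0.3340364410466194
```

View pics/w8.png

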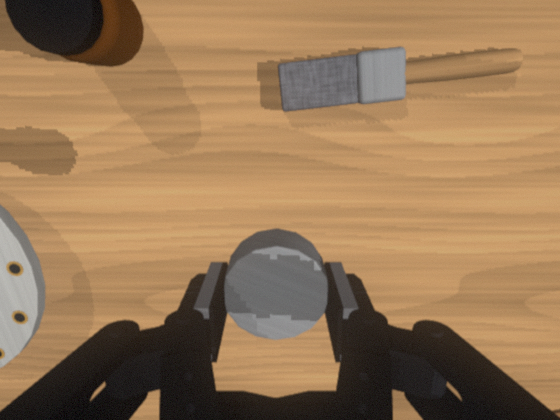

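The weight is held and centred, its outline running from row 229 to 338. Moving above the blank.

Emit:
servo_tool([
  [[-0.08,-0.3,0],0],
  [[-0.15,-0.6,0],0],
  [[-0.2,-0.75,0],0],
  [[-0.2,-0.8,0],0],
  [[-0.22,-0.85,0],0],
  [[-0.22,-0.85,0],0],
  [[-0.2,-0.8,0],0],
  [[-0.2,-0.75,0],0],
  [[-0.14,-0.55,0],0],
  [[-0.1,-0.3,0],0],
  [[-0.04,-0.13,0],0],
  [[0,0,0],0],
])

```text
clock: 19.8
position: [0.5246, 0.1217, 0.1943]
tool_rot: [3.141, 0.0, 0.002]
force: [-0.7, -0.5, -1.6]
grip_width: 0.0416
```

```bash
python3 - <<'E'
from h import *
c=bot.get_calibration("wrist");im=bot.grab_frame("wrist"); s=bot.observe()
t=s["position"];print(t,s["tool_rot"],s["force"],s["grip_width"])
cv2.imwrite("pics/w9.png",im)
d=np.array([.5244,.1223])-t[:2]; print(d)
E
```

```text
[0.52481242 0.12123934 0.19425715] [ 3.14123666e+00 -2.87184567e-05  1.06685488e-03] [ 0.61364035  0.13143415 -1.91814948] 0.041435957243501166
[-0.00041242  0.00106066]
```

View pics/w9.png

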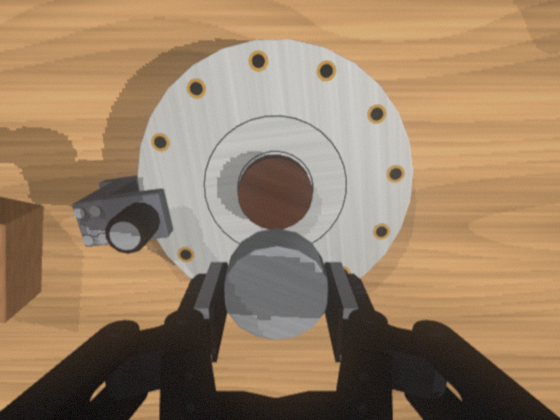

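Emit:
servo_tool([
  [[0,-0.02,0.2],0],
  [[0,0,0.4],0],
  [[0,0,0.5],0],
  [[0,0,0.5],0],
  [[0,0,0.4],0],
  [[0,0,0.25],0],
  [[0,0,0.12],0],
  [[0,0,0.08],0],
  [[0,0,0.04],0],
  [[0,0,0],0],
])

```text
clock: 21.1
position: [0.5248, 0.1232, 0.07]
tool_rot: [-3.141, -0.0, 0.002]
force: [-0.8, -1.0, -2.4]
grip_width: 0.0412
```

```bash
python3 - <<'E'
from h import *
s=bot.observe(); print(s["position"],s["force"])
c=bot.get_calibration("wrist"); im=bot.grab_frame("side")
cv2.imwrite("pics/s10.png",cv2.resize(im[150:300,200:400],None,fx=4,fy=4))
E
```

```text
[0.52477668 0.12315417 0.07004599] [-0.79718783 -1.04870728 -2.44439895]
```

View pics/s10.png

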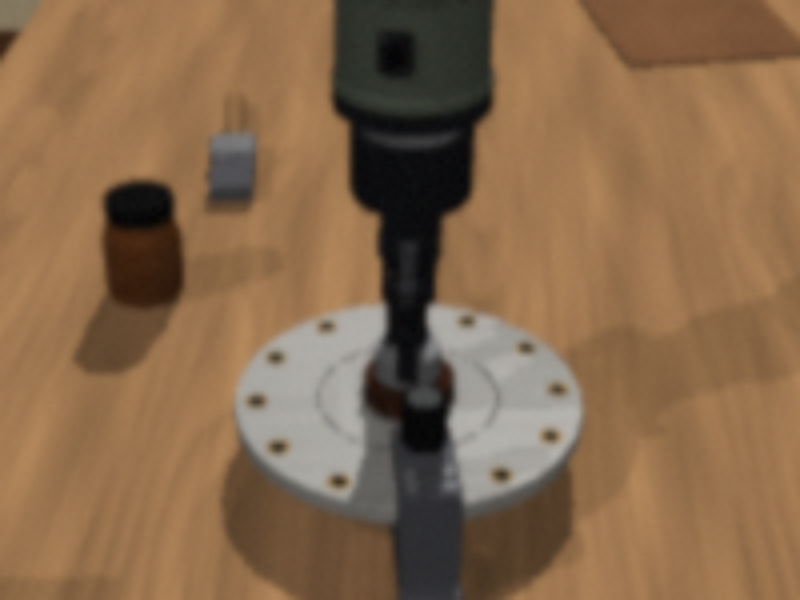

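The weight is just above the blank and aligned with it. I'll lower the last 2 mm or so until contact.

Emit:
servo_tool([
  [[0,0.01,0.02],0],
  [[0,0,0.02],0],
  [[0,0,0],0],
])

```text
clock: 21.52
position: [0.5247, 0.1226, 0.0678]
tool_rot: [3.142, -0.0, 0.002]
force: [0.2, -0.4, -1.6]
grip_width: 0.0415
```

Emit:
servo_tool([
  [[0,0,0.02],0],
  [[0,0,0],0],
])

```text
clock: 21.78
position: [0.5247, 0.1226, 0.0677]
tool_rot: [3.142, -0.0, 0.002]
force: [-6.4, -2.1, 19.8]
grip_width: 0.0418
```

Emit:
servo_tool([
  [[0,0,-0.01],0],
  [[0,0,0],0],
  [[0,0,0],0],
  [[0,0,0],0],
  [[0,0,0],0],
  [[0,0,-0.1],0],
  [[0,0,-0.4],0],
  [[0,0,-0.6],0],
  [[0,0,-0.7],0],
  [[0,0,-0.5],0],
  [[0,0,-0.2],0],
  [[0,0,0],0],
], gripper=1)

```text
clock: 23.28
position: [0.5247, 0.1226, 0.1925]
tool_rot: [-3.141, -0.001, 0.002]
force: [-0.7, -0.1, -1.0]
grip_width: 0.085
```

```bash
python3 - <<'E'
from h import *
c=bot.get_calibration("wrist");im=bot.grab_frame("wrist"); s=bot.observe()
t=s["position"];print(t,s["tool_rot"],s["force"],s["grip_width"])
cv2.imwrite("pics/w11.png",im); np.save("pics/w11.npy",c["pose"])
w=np.zeros(im.shape[:2],np.uint8)
print(proj(c,[.5246,.1221,.083]))
E
```

```text
[0.52439664 0.1225447  0.19179451] [3.14144696e+00 4.44023791e-04 2.11661136e-03] [ 1.04422239 -0.0216589  -0.11189892] 0.08504622345423953
[275.84604074 202.99525917]
```

View pics/w11.png

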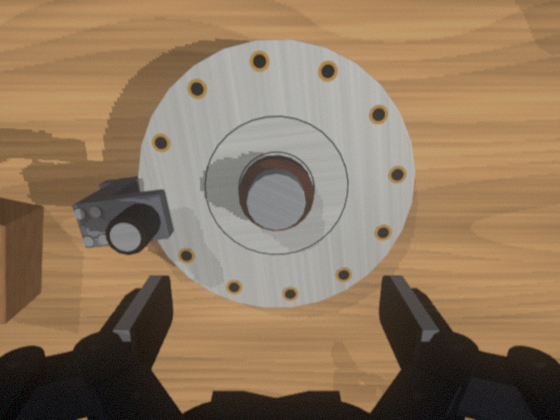

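The weight's top is centred at (276,202), against a predicted (276,203). The knob top is at (125,237). Now I'll locate the knob and turn.

```bash
python3 - <<'E'
from h import *
im=cv2.imread("pics/w11.png"); c=bot.get_calibration("wrist"); c["pose"]=np.load("pics/w11.npy")
crop=im[215:258,100:150]; g=cv2.cvtColor(crop,cv2.COLOR_BGR2GRAY)
m=((g>95)).astype(np.uint8)*255
n,l,st,ce=cv2.connectedComponentsWithStats(m)
for i in range(1,n): print(st[i],ce[i]+[100,215],ray(c,*(ce[i]+[100,215]),.116).round(4))
hh=np.zeros(im.shape[:2],np.uint8)
hsv=cv2.cvtColor(im,cv2.COLOR_BGR2HSV)
hh[160:245,230:330]=(((im[:,:,0]>100)&(hsv[:,:,1]<60)&(cv2.cvtColor(im,cv2.COLOR_BGR2GRAY)<165))*255).astype(np.uint8)[160:245,230:330]
print(ray(c,276,202,.083))
cv2.imwrite("pics/k.png",cv2.resize(crop,None,fx=8,fy=8,interpolation=cv2.INTER_NEAREST))
E
```

```text
[ 10   8  31  28 686] [124.87026239 236.60641399] [0.5116 0.2209 0.116 ]
[  0  17  50  26 472] [119.16949153 250.27118644] [0.5018 0.2259 0.116 ]
[0.52536247 0.12199042 0.083     ]
```

View pics/k.png

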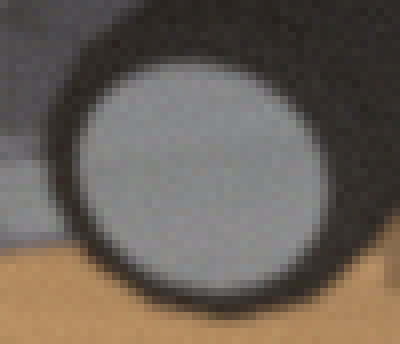

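Emit:
servo_tool([
  [[0,0,0],-1],
  [[0,0,0],-1],
  [[0,0,0],-1],
  [[0,0,0],-1],
  [[0,0,0],-1],
  [[0,0,0],-1],
  [[0,0,0],-1],
  [[0,0,0],-1],
  [[0,0,0],-1],
  [[0,0,0],-1],
  [[0,0,0],-1],
  [[0,0,0],-1],
])

```text
clock: 24.82
position: [0.5241, 0.1225, 0.191]
tool_rot: [-3.14, 0.001, 1.052]
force: [0.4, -0.2, -0.8]
grip_width: 0.0858
```

Emit:
servo_tool([
  [[0,0,0],-1],
  [[0,0,0],-1],
  [[0,0,0],-1],
  [[0,0,0],-1],
  [[0,0,0],-1],
  [[0,0,0],-1],
  [[0,0,0],-1],
  [[0,0,0],-0.4],
  [[0,0,0],0],
])

```text
clock: 25.95
position: [0.5244, 0.1226, 0.1917]
tool_rot: [-3.141, -0.0, 1.694]
force: [0.0, 0.8, -0.7]
grip_width: 0.0857
```

```bash
python3 - <<'E'
from h import *
c=bot.get_calibration("wrist");im=bot.grab_frame("wrist"); s=bot.observe()
t=s["position"];print(t,s["tool_rot"],s["force"],s["grip_width"])
cv2.imwrite("pics/w12.png",im); np.save("pics/w12.npy",c["pose"])
E
```

```text
[0.52447384 0.12257523 0.19187629] [-3.14091631e+00 -1.48372694e-04  1.69355496e+00] [ 0.56934295 -0.29681414 -0.16444803] 0.08525635187668974
```

View pics/w12.png

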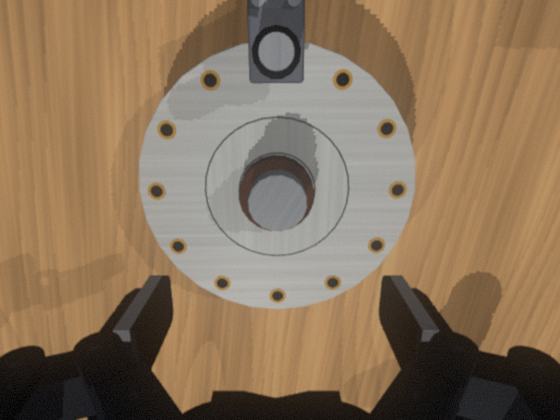

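The knob top is at (276,51), straight ahead along the tool's x axis. Moving over it and lowering.

Emit:
servo_tool([
  [[0.3,0,0],0],
  [[0.5,0,0],0],
  [[0.6,0,0],0],
  [[0.4,0,0],0],
  [[0.19,0,0],0],
  [[0,0,0.3],0],
  [[0,0,0.5],0],
  [[0,0,0.5],0],
  [[0,0,0.4],0],
  [[0,0,0.2],0],
  [[0,0,0.1],0],
  [[0,0,0],0],
])

```text
clock: 27.5
position: [0.5124, 0.2212, 0.0924]
tool_rot: [3.142, 0.0, 1.695]
force: [-0.4, -0.1, -0.2]
grip_width: 0.0852
```

```bash
python3 - <<'E'
from h import *
s=bot.observe()
t=s["position"];print(t,s["tool_rot"],s["force"],s["grip_width"])
cv2.imwrite("pics/w13.png",bot.grab_frame("wrist"))
im=bot.grab_frame("side")
cv2.imwrite("pics/s13.png",cv2.resize(im[150:300,200:400],None,fx=4,fy=4))
E
```

```text
[0.51241864 0.22116383 0.09235949] [3.14150978e+00 2.31951958e-05 1.69472950e+00] [-0.40033868 -0.09183438 -0.19181433] 0.08521269218479308
```

View pics/w13.png

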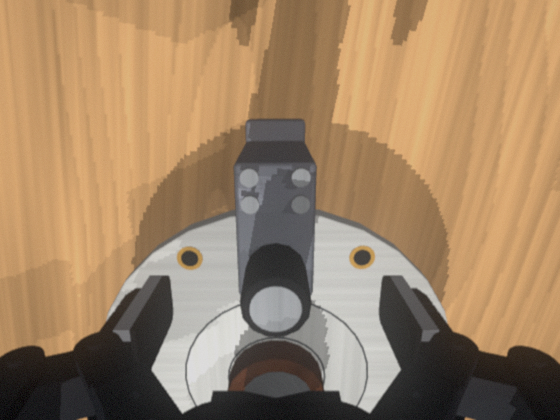

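View pics/s13.png

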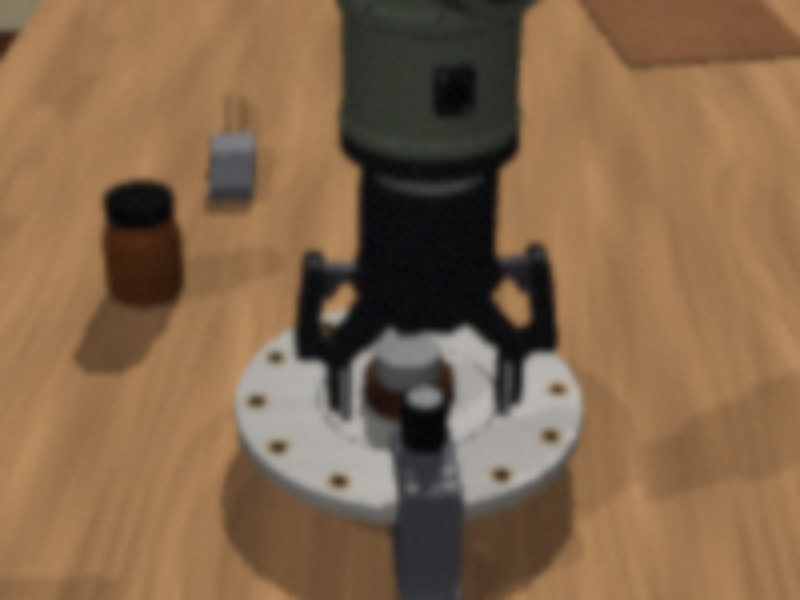

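The knob is centred between the fingers at (276,308). I'll lower 3 mm and grip.

Emit:
servo_tool([
  [[0,0,0.06],0],
  [[0,0,0],0],
  [[0,0,0],0],
  [[0,0,0],0],
  [[0,0,0],0],
  [[0,0,0],0],
  [[0,0,0],0],
  [[0,0,0],0],
  [[0,0,0],0],
  [[0,0,0],0],
], gripper=-1, newtons=90)

```text
clock: 28.85
position: [0.5123, 0.2214, 0.0897]
tool_rot: [3.141, 0.0, 1.695]
force: [-2.5, -0.4, 8.6]
grip_width: 0.0258
```

Emit:
servo_tool([
  [[0,0,-0.05],0],
  [[0,0,-0.08],0],
  [[0,0,-0.08],0],
  [[0,0,-0.08],0],
  [[0,0,-0.06],0],
  [[0,0,-0.03],0],
  [[0,0,0],0],
  [[0,0,0],0],
])

```text
clock: 29.85
position: [0.5123, 0.2213, 0.1082]
tool_rot: [-3.142, -0.0, 1.695]
force: [3.0, 2.4, -11.1]
grip_width: 0.0256
```

Emit:
servo_tool([
  [[0,0,-0.04],0],
  [[0,0,-0.02],0],
  [[0,0,0],0],
  [[0,0,0],0],
])

```text
clock: 30.35
position: [0.5123, 0.2213, 0.1113]
tool_rot: [-3.142, -0.0, 1.695]
force: [3.5, 1.8, -10.7]
grip_width: 0.0254
```

Emit:
servo_tool([
  [[0,0,-0.02],0],
  [[0,0,-0.01],0],
  [[0,0,0],0],
  [[0,0,0],0],
])

```text
clock: 30.85
position: [0.5122, 0.2213, 0.112]
tool_rot: [-3.141, -0.0, 1.695]
force: [7.3, 4.8, -28.4]
grip_width: 0.0253
```

```bash
python3 - <<'E'
from h import *
s=bot.observe()
t=s["position"];print(t,s["tool_rot"],s["force"],s["grip_width"])
cv2.imwrite("pics/w14.png",bot.grab_frame("wrist"))
im=bot.grab_frame("side")
cv2.imwrite("pics/s14.png",cv2.resize(im[150:300,200:400],None,fx=4,fy=4))
im=bot.grab_frame("scene")
cv2.imwrite("pics/c14.png",cv2.resize(im[120:270,240:440],None,fx=4,fy=4))
E
```

```text
[0.51222761 0.22129639 0.11203236] [-3.14101847e+00 -2.63500287e-04  1.69508421e+00] [  7.27138409   4.83439817 -28.44270997] 0.025258214908951495
```

View pics/s14.png

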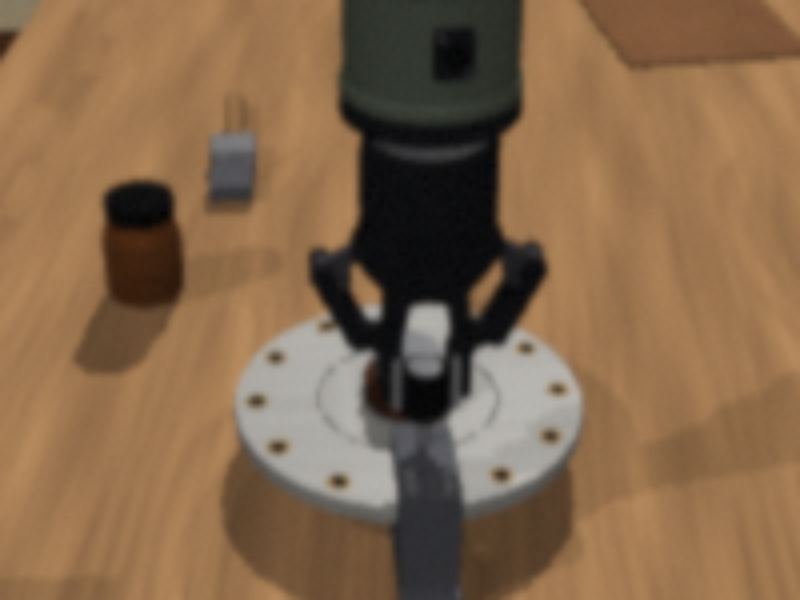

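View pics/c14.png

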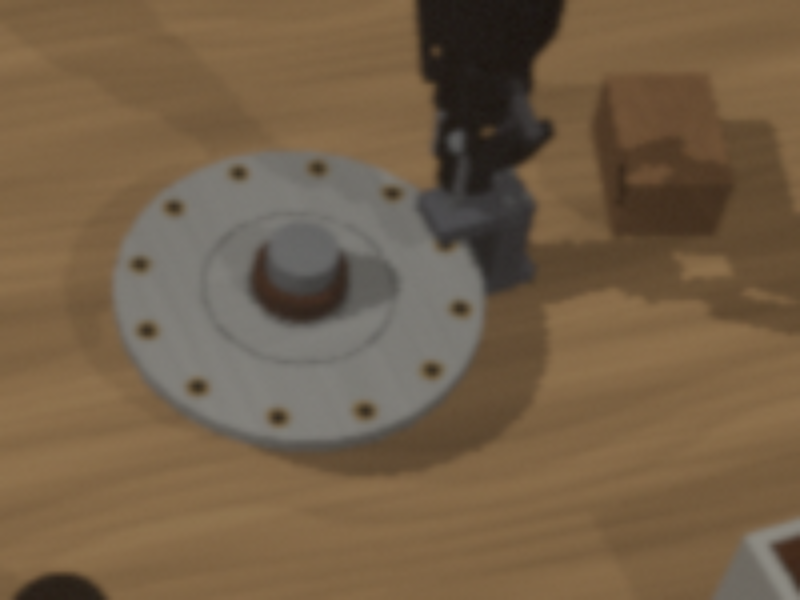

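View pics/w14.png

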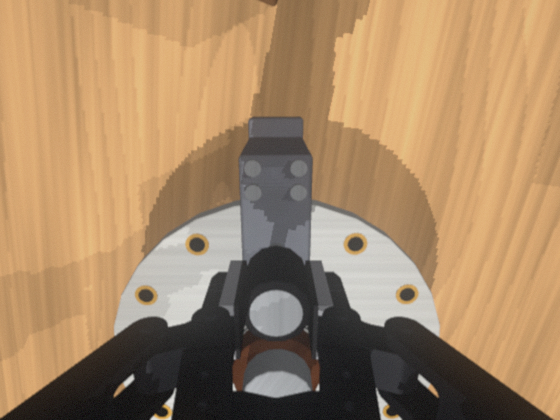

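The force stepped from 11 N to 28 N after 22.3 mm of travel, so the plunger is at its stop. I'll hold briefly to check for drift.

Emit:
servo_tool([
  [[0,0,0],0],
  [[0,0,0],0],
  [[0,0,0],0],
  [[0,0,0],0],
  [[0,0,0],0],
  [[0,0,0],0],
  [[0,0,0],0],
  [[0,0,0],0],
])

```text
clock: 32.0
position: [0.5122, 0.2213, 0.112]
tool_rot: [-3.141, -0.0, 1.695]
force: [7.7, 5.4, -28.6]
grip_width: 0.0259
```

```bash
python3 - <<'E'
from h import *
s=bot.observe(); print(s["position"],s["force"],s["grip_width"],s["clock"])
if s["force"][2]<-9 and s["position"][2]>.110: print(bot.job_done())
E
```

```text
[0.51221956 0.22130175 0.11202242] [  7.70545997   5.43626587 -28.55480985] 0.025872951951637184 32.0
the job is handed in; nothing more can be done
None
```

I lowered the blank onto the plate centre, lowered the weight onto the blank, then gripped the plunger knob and pulled it up to its stop. I handed the job in at 32.0 s, still holding the knob. The hand-in gives no verdict.

- **Blank:** the wrist camera put it about 0.7 mm from the measured plate centre. It lay flat after release.
- **Weight:** after release the wrist camera put it about 0.8 mm from the plate centre. The last pictures show it flat on the blank, clear of the gripper.
- **Plunger:** the tool rose 22.3 mm from the seated grip. The pull stepped from 11 N to 28 N at the end, which shows the stop was reached. A further second of holding showed no drift at 90 N grip. The joint value itself can't be read, so the stop is inferred from the travel and the force.
- **Jar, brush and carton:** nothing touched them that I could see. The last pictures show the brush, the carton and most of the jar with no visible shift, but I did not measure their positions again.

No check failed or disagreed with another. The only pushing was brief: 16 N on the plate and 20 N on the blank when each part was set down.

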